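# Hold a spring hardness tester on the red spot of a plaster roller

## Task

First roll the white plaster roller along the bench, without lifting it, until its red spot faces straight up, and let go of it. Then take the yellow spring tester out of its stand by the handle and hold it upright with its tip on the middle of the red spot, pressed gently so that the spring plunger is about half way in. Finish while still holding it there, and leave the two cups and the tape roll where they are.

Things in the scene. Friction and masses are not known exactly. Their poses are not given: they have to be found in the camera images.
- roller: White plaster roller, a smooth cylinder 50 mm in diameter, 120 mm long, about 0.4 kg, lying on the bench, a brass bush in each end. Origin: its centre, 25 mm above the bench; its y axis is the roller's level axis. It rolls without slipping (1 rad per 25 mm of travel), with enough resistance to stay where it is left.
- spot (a point): Centre of the red spot (14 mm across) on the roller's curved side, at mid length; turns with the roller. Its y axis is the roller's axis, its z axis points straight out of the surface. At the start the spot looks towards the robot's side (-x), 0.6 to 1.45 rad from straight up, so it comes up when the roller is rolled away from the robot, square to its axis.
- stand: Fixed blue base plate (90 x 90 x 10 mm) with an open upright aluminium tube (36 mm outside, 25 mm bore), rim 80 mm above the bench. Origin: centre of the underside; z up.
- tester: Spring tester, 0.13 kg, round about its z axis (tip to handle, upright). Origin: on the axis, underside of its dark collar (34 mm wide, 6 thick), which rests on the stand's rim. Yellow handle, 24 mm wide, 6 to 70 mm above the origin, then a black cap to 76 mm. Below: steel nose, 20 mm wide, to 48 mm, then the plunger, tip at 64 mm when out. To draw it from the tube lift straight up by over 70 mm.
- plunger (a joint): How far the spring plunger is pushed into the tester, in m: 0 fully out, 0.012 fully in. The spring pushes back with 0.25 N plus 500 N per m of travel, so half way in (0.006) is about 3 N.
- tip (a point): The very end of the plunger's round tip (3 mm tip radius), on the tester's axis; its z axis is the tester's z axis.
- cup_large: White unfired cup, brittle, 67 mm wide, 81 mm high, standing to the right of the roller; bystander. Origin: centre of its underside.
- cup_small: White unfired cup, brittle, 54 mm wide, 65 mm high, standing to the right of the roller; bystander. Origin: centre of its underside.
- tape: Roll of cream tape lying flat, 104 mm wide, 24 mm high, beyond the work; bystander. Origin: centre of its underside.
There are look-alikes about, which are no part of the job. What is shaped like the roller but blue or orange is not meant. There is more than one size of the tester; the job needs the smaller.

How it is judged (in metres and radians):
On the way, in this order (a step that is already met when the one before it is completed fails the run):
1. the roller lies still on the bench, let go, with its red spot facing up (within 0.25 rad), the tester still in its stand (angle between spot's own z axis and vertical below 0.25 rad and linear speed of roller below 0.01 m/s and contact force between the fingers and roller below 0.1 N and z of tester in the frame of stand below 0.1 m), for 0.2 s.
2. the tester is drawn up out of the stand's tube (z of tip in the frame of stand above 0.08 m and contact force between the fingers and tester above 0.5 N), for 0.1 s.
At the end, for the whole second after the job is handed in: The gripper holds the tester still and upright (within 0.15 rad), its tip within 7 mm of the centre of the red spot, which faces up (within 0.28 rad); the plunger is 3 to 9.5 mm in and presses on the roller with 1 to 8 N; the roller rests still, not touched by the fingers (distance between tip and spot below 0.007 m and angle between tester's own z axis and vertical below 0.15 rad and height (world z) of tester above 0.09 m and value of joint plunger between 0.003 and 0.0095 m and contact force between tester and roller between 1 and 8 N and contact force between the fingers and tester above 0.5 N and contact force between the fingers and roller below 0.1 N and contact force between tester and stand below 0.1 N and angle between spot's own z axis and vertical below 0.28 rad and linear speed of each of roller, tester below 0.01 m/s); the arm keeps its last pose, push and grip.
It fails at once if the roller is lifted off the bench (height (world z) of roller above 0.033 m).
It fails at once if the tester is jammed hard against the roller (over 15 N) (contact force between tester and roller above 15 N).
It fails at once if a cup or the tape roll is moved by more than 20 mm (distance of any of cup_large, cup_small, tape from where it was at the start of the episode above 0.02 m).
It fails at once if a cup is tipped (angle between any of cup_large, cup_small's own z axis and vertical above 0.3 rad).
It also fails if it takes over 54 s, if anything falls off the work surface, if the arm or the gripper's body presses on something with over 40 N, if the wrist force passes 120 N, or if a joint passes its speed limit or range.

## Robot

A 6-joint arm with a two-finger parallel gripper is mounted at the origin on a cart in front of the work surface, level with it; the furniture and walls round the work are solid. World frame = base frame: x ahead of the robot, y to its left, z up, the work surface at z = 0. Lengths are in m, angles in degrees, forces in N, time in s.
With the tool pointing down it reaches from about 0.375 to 0.975 m from the base axis. Payload 3.8 kg.
Tool frame: the origin (TCP) lies on the mounting face of the last link; the fingertips stand 173 mm ahead of it and the grasp point (between the pads) lies 155 mm ahead of it; z points along the fingers, y is the line along which they close (so a half turn about z gives the same grasp; the last joint's range is limited). The gripper opens to 85 mm and grips with 20 to 120 N. Pads are 22 mm wide; open, the fingers measure 114 mm over their backs; the gripper's body (76 mm by 85 mm) begins 54 mm behind the grasp point. The pads swing forward as they close: fully open they stand 13 mm farther back than shut.
Start: joints at [69.62, 15.12, 91.902, -0, 72.978, -2.114], TCP at [0.212, 0.641, 0.405] pointing down, gripper open.
Joint ranges: [-150.88, 150.88], [-54.13, 125.18], [17.81, 147.31], [-75.09, 255.09], [0, 152.58], [-146.25, 146.25]. Speed limits (degrees/s): [147.25, 147.25, 180, 180, 180, 180].

## Interface

Orientations are given as [roll, pitch, yaw] about the fixed x, y, z axes, in that order (R = Rz(yaw) Ry(pitch) Rx(roll)).
In Python, from plant import observe, cams, order gives the robot as it stands.
- The arm moves only by the tool jog_arm, never from a script. Its argument "moves" is a list of rows, each a list of 3 entries, a list of its own where there are three numbers: the shift along the world's x, y, z in cm, then the turn, a rotation vector about the world's x, y, z in rad, then the opening, from 0 (shut) to 1 (fully open). A call has 1 to 20 rows; each row shifts and turns the commanded pose from where the row before left it; what a row does not reach is not made up. A row lasts 1/8 s, in which the tool goes at most 62.5 mm and 10.7 degrees, less where a joint would pass 70% of its speed; a pose out of reach is approached as far as the arm can. A call with a gripper value outside its range is refused whole. The fingers move at their own pace and stop on an object; "grip_force" is the grip in N (left out, the last holds). Time passes only in rows, so rows that do not move let the fingers close. It gives the time, the measured TCP pose, the force, the opening and the grip force at its end, in the units of the state.
- observe(): the state, without advancing time (a new reading comes with each control period).
- cams.grab_frame(name): name is "side" or "top" or "wrist"; returns the picture (480x640x3 uint8, red, green, blue); there is no depth.
- cams.camera_info(name): a dict with "intrinsics" (3x3 intrinsics, pixels), "R" (3x3) and "t" (3): a world point X has camera coordinates R X + t; the wrist camera has in their place "tool_from_camera" (4x4, takes a point from camera to tool coordinates, whose origin is the TCP and whose axes are the flange's). Camera axes: x right, y down, z forward; pixel columns grow to the right and rows downward; lengths in m; the calibration is good to about 2 mm. A picture is of the moment at which its call begins: read the wrist's pose just before it. camera_info takes no time and is no camera call.
- order.hand_in(): hands the job in; it is judged then, once.
The state is a dict: "time": time; "qpos": joint angles; "qvel": joint speeds; "joint_efforts": joint torques, N m; "tool_pos": TCP position; "orientation": TCP orientation; "contact_force": force on the tool from outside, world axes, zero at the start; "ft_torque": the same for the moment, N m; "gripper_width": finger opening in m; "grip_force": force on a finger pad.
Only numpy, scipy, OpenCV 4.12 (cv2) and the standard library are available. Lean on these libraries where they do the work, as an engineer would, in place of code of your own. Each camera call takes 0.05 s, during which the arm holds its last target. There are 200 camera calls.

## Working session

There is one attempt and no reset: what is moved stays moved. The work goes in short steps, Python scripts to look and compute and a tool call to move; the robot and the scene stay as the last step left them, time stands still between calls to the robot, and variables do not carry over. Pictures are saved under pics/ and viewed, at most 11 in all, crops included, and the job is handed in when it is done.

Besides the shell and the picture viewer there is one more tool, called as name(argument=value, ...) on one line, values as JSON. jog_arm: Moves the arm, as the interface text tells. Its arguments: {"type":"object","properties":{"moves":{"type":"array"},"grip_force":{"type":"number"}},"required":["moves"]}

```bash
mkdir -p pics; python3 - <<'E'
from plant import observe,cams
import cv2,numpy as np
print(observe())
for n in("side","top"):
    im=cams.grab_frame(n); cv2.imwrite(f"pics/{n}0.png",im[:,:,::-1])
    c=cams.camera_info(n); print(n,np.round(c["intrinsics"],1).tolist(),np.round(-c["R"].T@c["t"],3),np.round(c["R"],3).tolist())
print(cams.camera_info("wrist"))
E
```

```text
{'time': 0.0, 'qpos': array([ 6.96209002e+01,  1.51694730e+01,  9.19815199e+01, -8.81045007e-04,
        7.29789537e+01, -2.11676444e+00]), 'qvel': array([-0.06677271,  0.07970188,  0.00222764, -0.0239359 ,  0.06960745,
        0.05466536]), 'joint_efforts': array([-2.46865122e-03, -5.15115023e+01, -3.67315435e+01, -1.17777839e-05,
        1.26540047e-02,  2.24626611e-06]), 'tool_pos': array([0.21143455, 0.64066285, 0.4033554 ]), 'orientation': array([-1.79870111e+02, -3.95842408e-03,  1.61737919e+02]), 'contact_force': array([ 0.34411462, -0.20497068,  0.56573136]), 'ft_torque': array([-0.03297593,  0.00135824,  0.0208651 ]), 'grip_force': 0.0, 'gripper_width': 0.08565293575872394}
side [[435.6, 0.0, 313.5], [0.0, 435.6, 237.8], [0.0, 0.0, 1.0]] [0.396 0.766 0.645] [[-0.97, -0.242, 0.006], [-0.144, 0.558, -0.817], [0.194, -0.794, -0.576]]
top [[477.7, 0.0, 312.2], [0.0, 477.7, 237.5], [0.0, 0.0, 1.0]] [ 0.502 -0.003  1.171] [[-0.026, -1.0, 0.005], [-0.995, 0.025, -0.092], [0.092, -0.007, -0.996]]
{'intrinsics': array([[375.08489822,   0.        , 311.78775102],
       [  0.        , 375.08489822, 239.92961862],
       [  0.        ,   0.        ,   1.        ]]), 'tool_from_camera': array([[ 7.60870532e-04, -9.64419795e-01, -2.64374508e-01,
         6.65433628e-02],
       [ 9.99999034e-01,  4.26225061e-04,  1.32316052e-03,
         2.46400950e-04],
       [-1.16339915e-03, -2.64375260e-01,  9.64419187e-01,
         3.02624933e-02],
       [ 0.00000000e+00,  0.00000000e+00,  0.00000000e+00,
         1.00000000e+00]])}
```

View pics/side0.png

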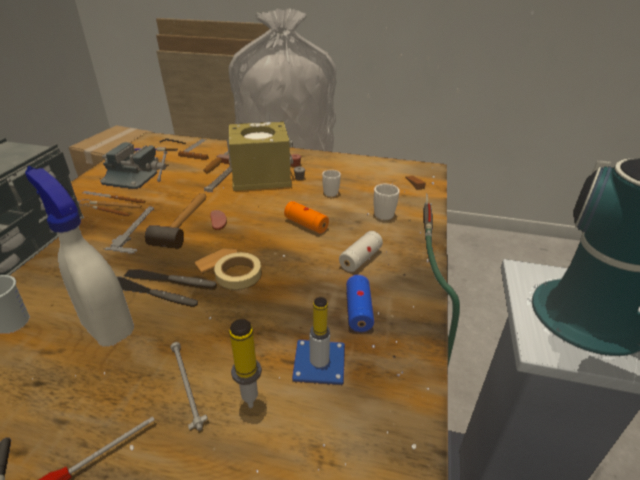

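View pics/top0.png

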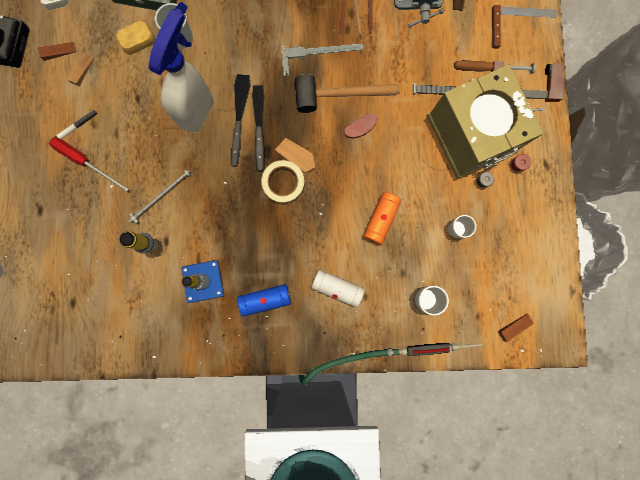

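Side: white roller at (361,251) with its spot at (369,249), stand with the small tester at (320,345). Top: roller at (338,288), spot at (335,296), stand plate at (202,282), cups at (431,300) and (462,227), tape at (282,181).

```bash
cat > h.py <<'E'
from plant import observe,cams
import cv2,numpy as np
from scipy.spatial.transform import Rotation as Ro
def cam(n,s=None):
    c=cams.camera_info(n);K=c["intrinsics"]
    if n=="wrist":
        s=s or observe(); T=np.eye(4);T[:3,:3]=Ro.from_euler("xyz",s["orientation"],degrees=True).as_matrix();T[:3,3]=s["tool_pos"]
        W=T@c["tool_from_camera"]; R=W[:3,:3].T; return K,R,-R@W[:3,3]
    return K,c["R"],c["t"]
def ray(C,uv):
    K,R,t=C; d=R.T@np.linalg.solve(K,[*uv,1]); return -R.T@t,d/np.linalg.norm(d)
def atz(C,uv,z):
    o,d=ray(C,uv); return o+d*(z-o[2])/d[2]
def proj(C,X):
    K,R,t=C; p=K@(R@np.asarray(X,float)+t); return p[:2]/p[2]
def tri(*rs):
    A=sum(np.eye(3)-np.outer(d,d) for o,d in rs); b=sum((np.eye(3)-np.outer(d,d))@o for o,d in rs)
    return np.linalg.solve(A,b)
def mask(im,kind,roi):
    h=cv2.cvtColor(im,cv2.COLOR_RGB2HSV).astype(int);H,S,V=h[...,0],h[...,1],h[...,2]
    m={"white":(S<70)&(V>110),"red":((H<6)|(H>172))&(S>130)&(V>80),"blue":(H>95)&(H<125)&(S>110),"yellow":(H>20)&(H<35)&(S>120)&(V>60)}[kind]
    o=np.zeros(m.shape,np.uint8);u0,v0,u1,v1=roi;o[v0:v1,u0:u1]=m[v0:v1,u0:u1]
    n,l,st,c=cv2.connectedComponentsWithStats(o); i=1+np.argmax(st[1:,4]); return (l==i).astype(np.uint8),c[i],st[i,4]
def rect(m):
    return cv2.minAreaRect(cv2.findNonZero(cv2.morphologyEx(m,cv2.MORPH_CLOSE,np.ones((9,9)))))
def onroller(C,uv,c,a,r=.025):
    o,d=ray(C,uv);a=np.append(a,0);w=o-c;dp=d-a*(d@a);wp=w-a*(w@a)
    A,B,Cc=dp@dp,2*dp@wp,wp@wp-r*r;D=max(B*B-4*A*Cc,0);return o+d*(-B-D**.5)/(2*A)
E
python3 - <<'E'
from h import *
im=cams.grab_frame("top");C=cam("top")
m,_,n=mask(im,"white",(300,258,375,318));r=rect(m);b=cv2.boxPoints(r)
P=np.array([atz(C,p,.025) for p in b]);print("roller px",r,n,"c",P.mean(0).round(4))
e=[P[1]-P[0],P[2]-P[1]];print([np.linalg.norm(x).round(4) for x in e])
a=max(e,key=np.linalg.norm)[:2];a/=np.linalg.norm(a);a*=np.sign(a[1]);print("axis",a,"deg",np.degrees(np.arctan2(a[1],a[0])))
c=P.mean(0);_,s,n=mask(im,"red",(310,265,365,312));X=onroller(C,s,c,a);print("spot",s,n,X,"rel",X-c)
nrm=np.array([a[1],-a[0]]);k=(X-c)[:2];print("across",k@nrm,"along",k@a,"ang",np.arctan2(-k@nrm,X[2]-.025))
m,cb,n=mask(im,"blue",(175,255,230,308));r=rect(m);b=cv2.boxPoints(r);P=np.array([atz(C,p,.01) for p in b]);print("stand",r,P.mean(0),np.linalg.norm(P[1]-P[0]),np.linalg.norm(P[2]-P[1]))
i2=cams.grab_frame("side");S=cam("side")
my,cy,ny=mask(i2,"yellow",(300,285,340,345));print("yellow side",cy,ny,rect(my))
_,s2,n=mask(i2,"red",(350,235,385,262));print("spot side",s2,n,onroller(S,s2,c,a), "tri",tri(ray(C,s),ray(S,s2)))
cv2.imwrite("pics/crop.png",np.hstack([cv2.resize(im[255:310,175:235,::-1],(400,367)),cv2.resize(i2[290:390,285:385,::-1],(367,367))]))
for uv in((431,300),(462,227),(282,181)):print(uv,atz(C,uv,.04))
E
```

```text
roller px ((337.7565002441406, 288.2658996582031), (51.17501449584961, 20.470006942749023), 22.833654403686523) 1014 c [ 0.4841 -0.0695  0.025 ]
[np.float64(0.0488), np.float64(0.1221)]
axis [0.41119796 0.91154607] deg 65.71988871864262
spot [334.3125 296.1875] 16 [ 0.46593068 -0.060077    0.03938   ] rel [-0.01817968  0.00943269  0.01438   ]
across -0.020450317797763903 along 0.0011228881956912556 ang 0.9579475314347264
stand ((202.13241577148438, 281.0700378417969), (36.580413818359375, 37.18852996826172), 79.2156982421875) [0.50975086 0.25688637 0.01      ] 0.08975305702230975 0.08851654606827837
yellow side [319.72355769 319.25      ] 416 ((320.0, 319.0), (32.0, 14.0), 90.0)
spot side [368.91666667 248.83333333] 12 [ 0.46450508 -0.06036318  0.03753197] tri [ 0.46518671 -0.06024592  0.03753754]
(431, 300) [ 0.45113028 -0.28720455  0.04      ]
(462, 227) [ 0.62190585 -0.36968234  0.04      ]
(282, 181) [0.74398908 0.05738912 0.04      ]
```

View pics/crop.png

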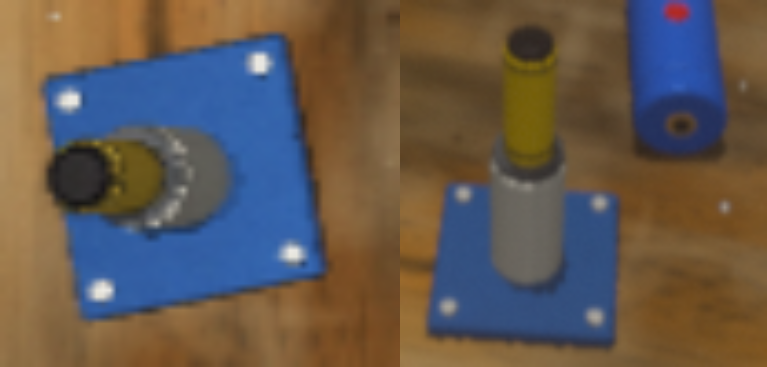

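Both views are consistent (roller 122x49 mm, stand 90x89 mm, spot about 1 rad from up). Moving above the roller, closing axis square to it.

jog_arm(moves=[[[1.5, -3.95, -0.5], [0, 0, -0.093], 1], [[1.5, -3.95, -0.5], [0, 0, -0.093], 1], [[1.5, -3.95, -0.5], [0, 0, -0.093], 1], [[1.5, -3.95, -0.5], [0, 0, -0.093], 1], [[1.5, -3.95, -0.5], [0, 0, -0.093], 1], [[1.5, -3.95, -0.5], [0, 0, -0.093], 1], [[1.5, -3.95, -0.5], [0, 0, -0.093], 1], [[1.5, -3.95, -0.5], [0, 0, -0.093], 1], [[1.5, -3.95, -0.5], [0, 0, -0.093], 1], [[1.5, -3.95, -0.5], [0, 0, -0.093], 1], [[1.5, -3.95, -0.5], [0, 0, -0.093], 1], [[1.5, -3.95, -0.5], [0, 0, -0.093], 1], [[1.5, -3.95, -0.5], [0, 0, -0.093], 1], [[1.5, -3.95, -0.5], [0, 0, -0.093], 1], [[1.5, -3.95, -0.5], [0, 0, -0.093], 1], [[1.5, -3.95, -0.5], [0, 0, -0.093], 1], [[1.5, -3.95, -0.5], [0, 0, -0.093], 1], [[1.5, -3.95, -0.5], [0, 0, -0.093], 1], [[0, 0, 0], [0, 0, 0], 1], [[0, 0, 0], [0, 0, 0], 1]])

```text
time: 2.7
tool_pos: [0.4812, -0.0698, 0.3144]
orientation: [-179.9, -0.0, 65.8]
contact_force: [0.0, 0.7, 1.4]
gripper_width: 0.085
grip_force: 0.0
```

```bash
python3 - <<'E'
from h import *
s=observe();print(s["tool_pos"],s["orientation"],s["time"],s["contact_force"])
C=cam("wrist",s);im=cams.grab_frame("wrist");cv2.imwrite("pics/w1.png",im[:,:,::-1])
print(proj(C,[.484,-.0695,.025]),proj(C,[.4652,-.0602,.0375]))
E
```

```text
[ 0.48121832 -0.06980267  0.3144344 ] [-1.79935561e+02 -1.18469309e-02  6.58233290e+01] 2.7 [0.04858267 0.70990802 1.37642237]
[315.19719924 233.23739914] [284.51761829 236.60971492]
```

View pics/w1.png

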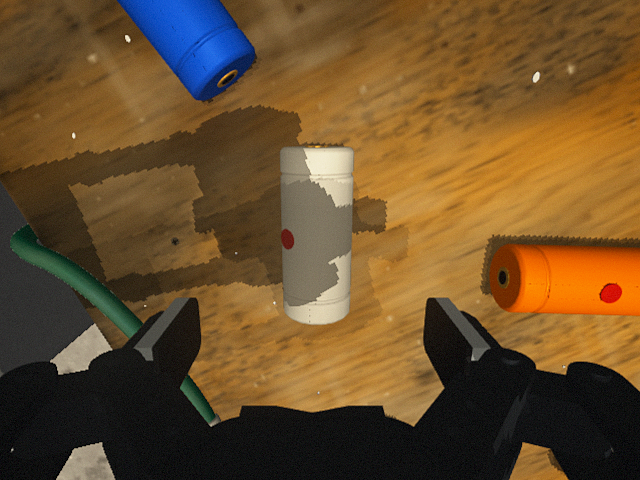

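The wrist view shows the white roller upright from (280,148) to (353,323), red spot at (287,239) near its left edge; nothing in the rolling path.

```bash
cat > ra.py <<'E'
from h import *
s=observe();C=cam("wrist",s);im=cams.grab_frame("wrist")
a=np.array([.4112,.9115])
g=cv2.cvtColor(im,cv2.COLOR_RGB2HSV).astype(int);import sys
x0,y0,x1,y1=map(int,sys.argv[1:5])
mm=((g[...,1]<85)&(g[...,2]>100)|((g[...,0]<8)|(g[...,0]>172))&(g[...,1]>150)&(g[...,2]>90)).astype(np.uint8);o=np.zeros_like(mm);o[y0:y1,x0:x1]=mm[y0:y1,x0:x1]
n,l,st,_=cv2.connectedComponentsWithStats(o);m=(l==1+np.argmax(st[1:,4])).astype(np.uint8)
r=rect(m);P=np.array([atz(C,p,.025) for p in cv2.boxPoints(r)])
e=[P[1]-P[0],P[2]-P[1]];ax=max(e,key=np.linalg.norm)[:2];ax=ax/np.linalg.norm(ax)*np.sign(ax[1])
c=P.mean(0);print("rect",np.round(r[0],1),np.round(r[1],1),"c",c.round(4),[round(np.linalg.norm(x),4) for x in e],"axis deg",np.degrees(np.arctan2(ax[1],ax[0])))
_,p,k=mask(im,"red",(x0,y0,x1,y1));X=onroller(C,p,c,ax);d=(X-c)
nn=np.array([ax[1],-ax[0]]);print("spot",p,k,X.round(4),"along",d[:2]@ax,"ang",np.arctan2(-d[:2]@nn,d[2]))
E
python3 ra.py 265 130 370 335
```

```text
rect [316.5 235.5] [177.  73.] c [ 0.4824 -0.0749  0.025 ] [np.float64(0.049), np.float64(0.1312)] axis deg 67.56986740471376
spot [287.3258427  239.23033708] 178 [ 0.4666 -0.0616  0.0404] along 0.006203400000650004 ang 0.9048697055963137
```

jog_arm(moves=[[[0.3, 0, -2.5], [0, 0, 0], 1], [[0, 0, -2.5], [0, 0, 0], 1], [[0, 0, -2.5], [0, 0, 0], 1], [[0, 0, -2.5], [0, 0, 0], 1], [[0, 0, -2.0], [0, 0, 0], 1], [[0, 0, -0.9], [0, 0, 0], 1], [[0, 0, 0], [0, 0, 0], 0.69], [[0, 0, 0], [0, 0, 0], 0.69], [[0, 0, 0], [0, 0, 0], 0.69], [[0, 0, 0], [0, 0, 0], 0.69]], grip_force=20)

```text
time: 4.05
tool_pos: [0.4849, -0.0701, 0.1863]
orientation: [179.9, -0.0, 65.8]
contact_force: [-0.2, 0.4, 0.2]
gripper_width: 0.059
grip_force: 0.0
```

```bash
python3 - <<'E'
from h import *
s=observe();print(s)
im=cams.grab_frame("wrist");cv2.imwrite("pics/w2.png",im[:,:,::-1])
E
```

```text
{'time': 4.05, 'qpos': array([-1.11425099e+01,  9.50500599e+00,  1.24755869e+02, -6.73299247e-05,
        4.56724068e+01,  1.30418767e+01]), 'qvel': array([-0.10094909,  0.1157965 ,  0.20948922, -0.05058466, -0.05654037,
       -0.02868594]), 'joint_efforts': array([ 3.79813788e-02, -3.68435884e+01, -2.75249094e+01,  1.96762121e-03,
       -6.26687135e-03, -7.00207943e-05]), 'tool_pos': array([ 0.48485847, -0.07012084,  0.18630239]), 'orientation': array([ 1.79934992e+02, -1.50087765e-02,  6.58156689e+01]), 'contact_force': array([-0.20504851,  0.35818786,  0.19487663]), 'ft_torque': array([ 0.02886005,  0.02339153, -0.02823748]), 'grip_force': 0.0, 'gripper_width': 0.05904193733311884}
```

View pics/w2.png

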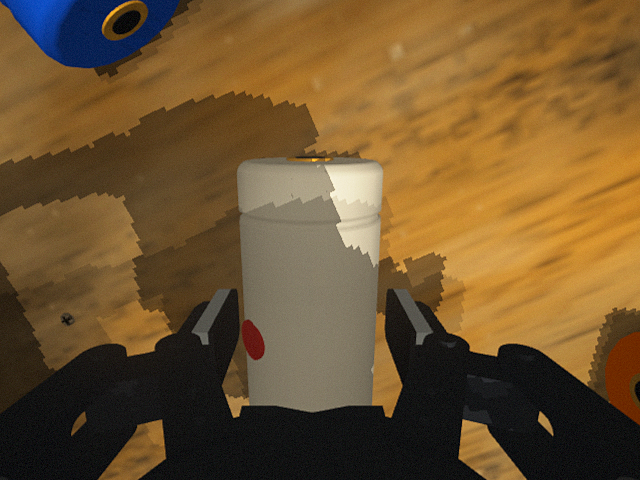

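The roller lies square between the fingers (left edge 241, right 378), spot at (253,340). Rolling it forward.

jog_arm(moves=[[[0.18, -0.08, 0], [0, 0, 0], 0.69], [[0.18, -0.08, 0], [0, 0, 0], 0.69], [[0.18, -0.08, 0], [0, 0, 0], 0.69], [[0.18, -0.08, 0], [0, 0, 0], 0.69], [[0.18, -0.08, 0], [0, 0, 0], 0.69], [[0.18, -0.08, 0], [0, 0, 0], 0.69], [[0.18, -0.08, 0], [0, 0, 0], 0.69], [[0.18, -0.08, 0], [0, 0, 0], 0.69], [[0.18, -0.08, 0], [0, 0, 0], 0.69], [[0.18, -0.08, 0], [0, 0, 0], 0.69], [[0.18, -0.08, 0], [0, 0, 0], 0.69], [[0.18, -0.08, 0], [0, 0, 0], 0.69], [[0, 0, 0], [0, 0, 0], 0.69], [[0, 0, 0], [0, 0, 0], 0.69]])

```text
time: 5.85
tool_pos: [0.5062, -0.0796, 0.1857]
orientation: [-180.0, 0.0, 65.8]
contact_force: [0.1, 0.9, -0.1]
gripper_width: 0.0589
grip_force: 0.0
```

```bash
python3 - <<'E'
from h import *
s=observe();print(s["tool_pos"],s["contact_force"],s["gripper_width"])
C=cam("wrist",s);im=cams.grab_frame("wrist");cv2.imwrite("pics/w3.png",im[:,:,::-1])
_,p,k=mask(im,"red",(200,180,420,405));X=atz(C,p,.05);print(p,k,X,X[:2]-s["tool_pos"][:2])
n=np.array([.9115,-.4112]);print("along n rel TCP",(X[:2]-s["tool_pos"][:2])@n)
E
```

```text
[ 0.50615501 -0.07961148  0.18566854] [ 0.11872754  0.90749286 -0.07323067] 0.058890884359506485
[293.04892513 356.85322461] 1349 [ 0.50099852 -0.0774806   0.05      ] [-0.00515648  0.00213088]
along n rel TCP -0.005576351991944382
```

View pics/w3.png

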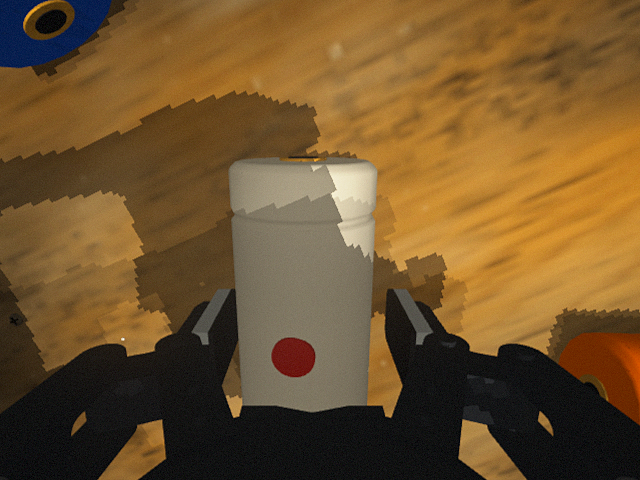

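The spot is nearly on top: (293,357) with roller edges at 239 and 369, so about 2 mm of roll is left.

jog_arm(moves=[[[0.16, -0.07, 0], [0, 0, 0], 0.69], [[0, 0, 0], [0, 0, 0], 0.69], [[0, 0, 0], [0, 0, 0], 0.69], [[0, 0, 0], [0, 0, 0], 1], [[0, 0, 0], [0, 0, 0], 1], [[0, 0, 0], [0, 0, 0], 1], [[0, 0, 1.0], [0, 0, 0], 1], [[0, 0, 3.0], [0, 0, 0], 1], [[0, 0, 4.5], [0, 0, 0], 1], [[0, 0, 4.5], [0, 0, 0], 1], [[0, 0, 0], [0, 0, 0], 1], [[0, 0, 0], [0, 0, 0], 1]])

```text
time: 7.4
tool_pos: [0.5075, -0.0803, 0.316]
orientation: [180.0, -0.0, 65.8]
contact_force: [-0.5, -0.1, 0.2]
gripper_width: 0.0855
grip_force: 0.0
```

```bash
python3 - <<'E'
from h import *
s=observe();print(s["tool_pos"],s["orientation"],s["contact_force"],s["time"])
C=cam("wrist",s);im=cams.grab_frame("wrist");cv2.imwrite("pics/w4.png",im[:,:,::-1])
_,p,k=mask(im,"red",(250,130,400,340));X=atz(C,p,.05);print("spot w",p,k,X)
T=cam("top");it=cams.grab_frame("top");
try:
    _,p,k=mask(it,"red",(315,260,380,305));print("spot top",p,k,atz(T,p,.05))
except Exception as e:print(e)
S=cam("side");is_=cams.grab_frame("side");_,p,k=mask(is_,"red",(335,225,385,262));print("spot side",p,k,atz(S,p,.05))
# row-wise edges of roller in wrist image
h=cv2.cvtColor(im,cv2.COLOR_RGB2HSV).astype(int)
n=np.array([.9115,-.4112]);w=(h[...,1]<85)|((h[...,0]<8)|(h[...,0]>172))&(h[...,1]>150)
for v in range(170,320,20):
    u=np.flatnonzero(w[v,250:400])+250
    if len(u):
        A=atz(C,(u[0],v),.025);B=atz(C,(u[-1],v),.025);M=(A+B)/2;print(v,u[0],u[-1],M.round(4),"n-coord",round(M[:2]@n,4),"w",round(np.linalg.norm(A-B),4))
print("spot n",X[:2]@n)
E
```

```text
[ 0.50751461 -0.08027389  0.31596118] [ 1.79971675e+02 -4.16568049e-03  6.58215818e+01] [-0.4717373  -0.1218035   0.22510287] 7.4
spot w [305.04049844 243.96261682] 321 [ 0.50395214 -0.07855532  0.05      ]
attempt to get argmax of an empty sequence
spot side [354.5 239. ] 2 [ 0.50161967 -0.07368471  0.05      ]
170 271 343 [ 0.5236 -0.0374  0.025 ] n-coord 0.4927 w 0.0494
190 272 342 [ 0.518  -0.0499  0.025 ] n-coord 0.4927 w 0.0487
210 273 342 [ 0.5125 -0.0629  0.025 ] n-coord 0.493 w 0.0487
230 273 341 [ 0.5062 -0.076   0.025 ] n-coord 0.4926 w 0.0486
250 273 341 [ 0.5    -0.0896  0.025 ] n-coord 0.4926 w 0.0494
270 274 341 [ 0.494  -0.1038  0.025 ] n-coord 0.493 w 0.0494
290 276 339 [ 0.4875 -0.1182  0.025 ] n-coord 0.493 w 0.0471
310 276 339 [ 0.4808 -0.1331  0.025 ] n-coord 0.493 w 0.0478
spot n 0.491654319887641
```

View pics/w4.png

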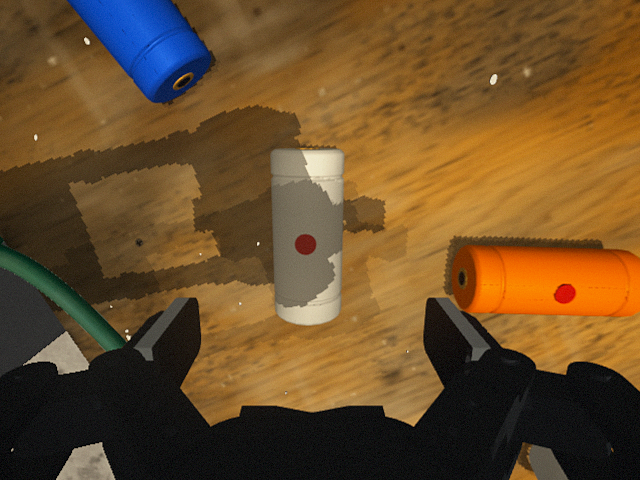

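Wrist view: spot at (305,244) centred between the roller's edges (273–341), about 1 mm off the ridge (0.05 rad), roller released. On to the stand.

jog_arm(moves=[[[0, 0, 4.5], [0, 0, 0], 1], [[0, 2, 4.5], [0, 0, 0], 1], [[0, 4, 0], [0, 0, 0], 1], [[0, 4, 0], [0, 0, 0], 1], [[0, 4, 0], [0, 0, 0], 1], [[0, 4, 0], [0, 0, 0], 1], [[0, 4, 0], [0, 0, 0], 1], [[0, 4, 0], [0, 0, 0], 1], [[0, 4, 0], [0, 0, 0], 1], [[0.2, 3.7, 0], [0, 0, 0], 1], [[0, 0, 0], [0, 0, 0], 1], [[0, 0, 0], [0, 0, 0], 1]])

```text
time: 9.05
tool_pos: [0.5095, 0.2564, 0.4042]
orientation: [-179.9, 0.1, 65.9]
contact_force: [-0.8, -0.3, -0.5]
gripper_width: 0.0855
grip_force: 0.0
```

```bash
python3 - <<'E'
from h import *
s=observe();print(s["tool_pos"],s["orientation"],s["contact_force"],s["time"])
C=cam("wrist",s);im=cams.grab_frame("wrist");cv2.imwrite("pics/w5.png",im[:,:,::-1])
for X in ([.51,.257,0],[.51,.257,.156],[.51,.257,.086]):print(X,proj(C,X))
E
```

```text
[0.50949528 0.2563841  0.40424685] [-1.79915000e+02  1.40054584e-01  6.58520915e+01] [-0.80951689 -0.34640184 -0.4955207 ] 9.05
[0.51, 0.257, 0] [312.34302863 204.76803696]
[0.51, 0.257, 0.156] [312.19219033 249.92795838]
[0.51, 0.257, 0.086] [312.27888706 223.9715696 ]
```

View pics/w5.png

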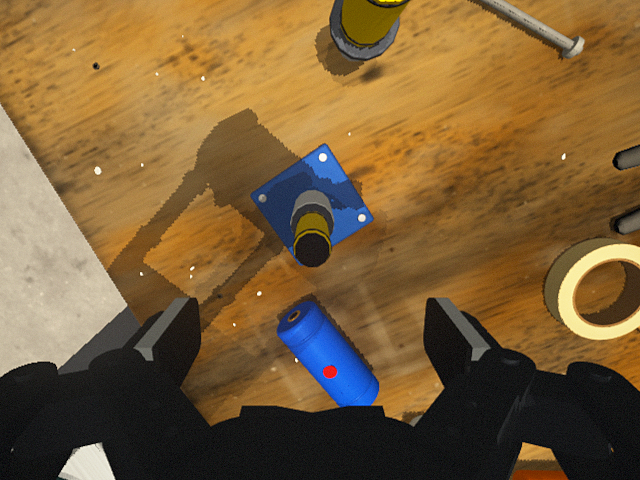

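Cap seen at (312,249), exactly where the estimate projects (312,250); the bigger tester (365,20) and the blue roller are clear. Descend, grip, lift.

jog_arm(moves=[[[0, 0.05, -3], [0, 0, 0], 1], [[0, 0, -3], [0, 0, 0], 1], [[0, 0, -3], [0, 0, 0], 1], [[0, 0, -3], [0, 0, 0], 1], [[0, 0, -1.1], [0, 0, 0], 1], [[0, 0, 0], [0, 0, 0], 1], [[0, 0, 0], [0, 0, 0], 0.2], [[0, 0, 0], [0, 0, 0], 0.1], [[0, 0, 0], [0, 0, 0], 0], [[0, 0, 0], [0, 0, 0], 0], [[0, 0, 0], [0, 0, 0], 0], [[0, 0, 0], [0, 0, 0], 0], [[0, 0, 0], [0, 0, 0], 0]], grip_force=40)

```text
time: 10.72
tool_pos: [0.51, 0.2574, 0.2755]
orientation: [180.0, -0.0, 65.8]
contact_force: [-1.7, -0.2, 4.8]
gripper_width: 0.0229
grip_force: 39.3
```

```bash
python3 - <<'E'
from h import *
s=observe();print(s["tool_pos"],s["orientation"],s["contact_force"],s["ft_torque"],s["gripper_width"],s["grip_force"])
E
```

```text
[0.50997842 0.25740258 0.27551278] [ 1.79969235e+02 -4.63743728e-02  6.58245448e+01] [-1.66422484 -0.16040106  4.81359546] [-0.00981166  0.17250329  0.06374424] 0.022884710019229714 39.280582666397095
```

jog_arm(moves=[[[0, 0, 1], [0, 0, 0], 0], [[0, 0, 2], [0, 0, 0], 0], [[0, 0, 2.5], [0, 0, 0], 0], [[0, 0, 2.5], [0, 0, 0], 0], [[0, 0, 2.5], [0, 0, 0], 0], [[0, 0, 1.5], [0, 0, 0], 0], [[0, 0, 0], [0, 0, 0], 0], [[0, -2, 0], [0, 0, 0], 0], [[0, -3, 0], [0, 0, 0], 0], [[0, -3, 0], [0, 0, 0], 0], [[0, -3, 0], [0, 0, 0], 0], [[-0.2, -3, 0], [0, 0, 0], 0], [[-0.2, -3, 0], [0, 0, 0], 0], [[-0.2, -3, 0], [0, 0, 0], 0], [[0, -3, 0], [0, 0, 0], 0], [[0, -3, 0], [0, 0, 0], 0], [[0, -3, 0], [0, 0, 0], 0], [[0, -3, 0], [0, 0, 0], 0], [[0, -1.6, 0], [0, 0, 0], 0], [[0, 0, 0], [0, 0, 0], 0]])

```text
time: 13.22
tool_pos: [0.5033, -0.0798, 0.3938]
orientation: [-179.9, 0.0, 65.7]
contact_force: [-0.0, 0.2, -1.1]
gripper_width: 0.0228
grip_force: 39.3
```

```bash
python3 - <<'E'
from h import *
s=observe();print(s["tool_pos"],s["orientation"],s["contact_force"],s["gripper_width"],s["grip_force"])
a=cams.grab_frame("wrist");b=cams.grab_frame("side");
S=cam("side");tp=s["tool_pos"];print(proj(S,tp-[0,0,.2595]),proj(S,tp-[0,0,.1955]),proj(S,[.504,-.0786,.05]))
u,v=proj(S,tp-[0,0,.2]).astype(int)
o=b[v-50:v+70,u-60:u+60];print(u-60,v-50)
cv2.imwrite("pics/w6.png",np.hstack([cv2.resize(a,(400,300)),cv2.resize(o,(300,300),interpolation=2)])[:,:,::-1])
E
```

```text
[ 0.50326086 -0.07980353  0.39380482] [-1.79901109e+02  1.29803300e-02  6.56896701e+01] [-0.03084658  0.20546196 -1.11709042] 0.02279331327756757 39.25272881984711
[356.48461832 206.99630568] [358.33656918 181.79032448] [353.85384654 237.69510767]
298 133
```

View pics/w6.png

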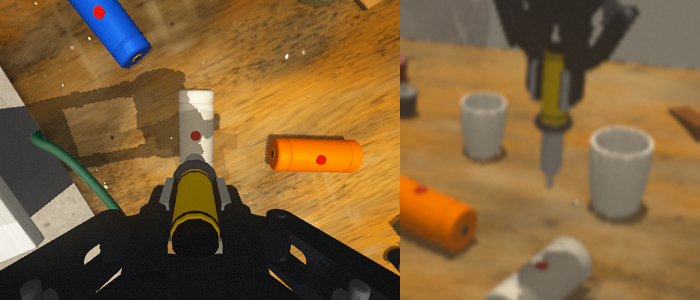

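Wrist view: spot at about (195,135) of the half-size image, tester held straight. Side crop: tip at (358,208) vs. predicted (356,207), upright. Descend to just above the spot.

jog_arm(moves=[[[0.1, 0.1, -1.5], [0, 0, 0], 0], [[0, 0, -2], [0, 0, 0], 0], [[0, 0, -2], [0, 0, 0], 0], [[0, 0, -1.5], [0, 0, 0], 0], [[0, 0, -0.8], [0, 0, 0], 0], [[0, 0, 0], [0, 0, 0], 0], [[0, 0, 0], [0, 0, 0], 0]])

```text
time: 14.2
tool_pos: [0.5052, -0.0778, 0.3174]
orientation: [179.9, -0.0, 65.8]
contact_force: [-0.2, 0.6, -0.7]
gripper_width: 0.0232
grip_force: 39.3
```

```bash
cat > see.py <<'E'
from h import *
import sys
f=[];z=[]
for i in range(3):
    s=observe();f.append(s["contact_force"][2]);z.append(s["tool_pos"]);b=cams.grab_frame("side")
print("f",np.round(f,2),"tcp",np.mean(z,0).round(4),s["orientation"].round(2),s["time"])
S=cam("side");tp=np.mean(z,0);print("tip",proj(S,tp-[0,0,.2595]),"spot",proj(S,[.504,-.0786,.05]))
o=b[180:260,314:394]
t=cams.grab_frame("top");w=cams.grab_frame("wrist")
cv2.imwrite(sys.argv[1],np.hstack([cv2.resize(o,(480,480),interpolation=2)])[:,:,::-1])
cv2.imwrite(sys.argv[1].replace(".png","_w.png"),w[:,:,::-1])
E
python3 see.py pics/s7.png
```

```text
f [-0.7  -1.77 -0.64] tcp [ 0.5052 -0.0779  0.3175] [ 1.799e+02 -2.000e-02  6.582e+01] 14.3
tip [353.50231592 235.01153446] spot [353.85384654 237.69510767]
```

View pics/s7.png

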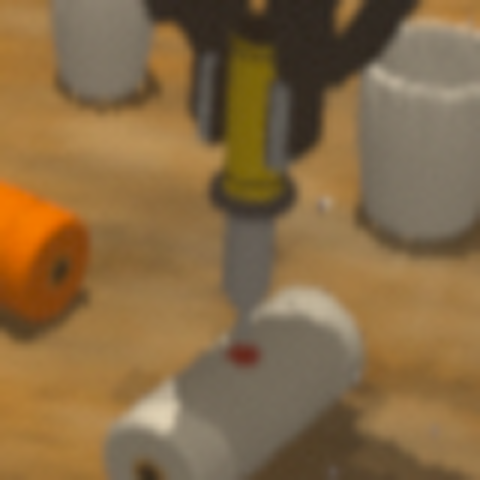

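Side crop: tip (354.5,237) sits directly over the spot (354.5,239), gap about 7 mm. Pressing down gently.

jog_arm(moves=[[[-0.1, -0.1, 0], [0, 0, 0], 0], [[0, 0, -0.2], [0, 0, 0], 0], [[0, 0, -0.2], [0, 0, 0], 0], [[0, 0, -0.2], [0, 0, 0], 0], [[0, 0, -0.2], [0, 0, 0], 0], [[0, 0, -0.2], [0, 0, 0], 0], [[0, 0, -0.2], [0, 0, 0], 0], [[0, 0, -0.1], [0, 0, 0], 0], [[0, 0, 0], [0, 0, 0], 0], [[0, 0, 0], [0, 0, 0], 0], [[0, 0, 0], [0, 0, 0], 0]])

```text
time: 15.82
tool_pos: [0.5039, -0.0788, 0.3039]
orientation: [180.0, -0.0, 65.8]
contact_force: [0.3, 0.3, 1.7]
gripper_width: 0.023
grip_force: 39.5
```

```bash
python3 see.py pics/s8.png
```

```text
f [1.72 2.76 2.08] tcp [ 0.5039 -0.0788  0.3039] [ 1.7998e+02 -1.0000e-02  6.5820e+01] 15.925
tip [353.79068679 239.59006042] spot [353.85384654 237.69510767]
```

View pics/s8.png

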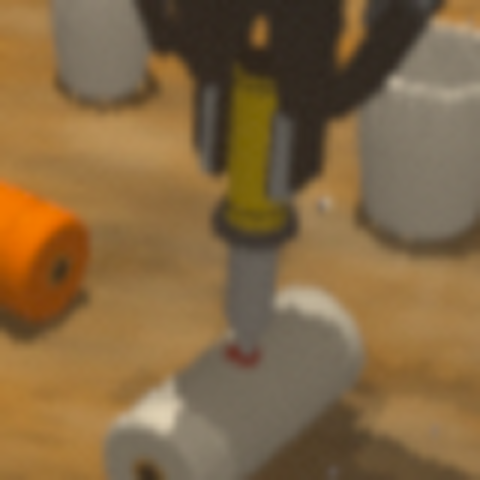

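Side crop: the tip rests inside the red spot (about (248,352) against the spot's centre (243,355)), with the roller unmoved. The force rose by about 3.2 N, so the plunger is about half way in.

```bash
python3 -c "
from plant import order
print(order.hand_in())"
```

```text
the job is handed in; nothing more can be done
None
```

The job is handed in: the roller was rolled until its red spot faces up (about 0.05 rad off) and let go, and the tester is held upright on the spot at about 3.2 N, so its plunger should be about half way in; no verdict came back.

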